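# Start the bench fan with the hooked rod

### The arm

A 6-joint arm with a two-finger parallel gripper is mounted at the origin on the work surface. World frame = base frame: x ahead of the robot, y to its left, z up, the work surface at z = 0. Lengths are in m, angles in rad, forces in N, time in s.
With the tool pointing down it reaches from about 0.425 to 0.95 m from the base axis. Payload 14.7 kg.
Tool frame: the origin (TCP) lies midway between the tips of the shut fingers; the grasp point (between the pads) lies 19 mm behind it; z points along the fingers, y is the line along which they close (so a half turn about z gives the same grasp; the last joint's range is limited). The gripper opens to 85 mm and grips with 20 to 120 N. Pads are 22 mm wide; open, the fingers measure 114 mm over their backs; the gripper's body (76 mm by 85 mm) begins 54 mm behind the grasp point. The pads swing forward as they close: fully open they stand 13 mm farther back than shut.
Start: joints at [1.055, 0.48, 1.596, -0, 1.065, -0.047], TCP at [0.294, 0.58, 0.231] pointing down, gripper open.
Joint ranges: [-2.75, 2.75], [-0.82, 2.05], [0.23, 2.67], [-1.56, 4.7], [0.09, 2.69], [-2.92, 2.92]. Speed limits (rad/s): [1.89, 1.89, 2.39, 3.01, 3.01, 3.01].

### API

Orientations are given as a rotation vector (axis times angle).
In Python, from station import env, vision gives the robot as it stands.
- The arm moves only by the tool drive_tool, never from a script. Its argument "increments" is a list of rows, each an object of numbers: "dx", "dy", "dz": the shift along the tool's x, y, z in mm; "turn": the turn about the tool's z in degrees; "fingers": the finger opening in mm, from 0 to 85.4. In form: [{"dx": .., "dy": .., "dz": .., "turn": .., "fingers": ..}, ...]. A call has 1 to 12 rows; each row shifts and turns the commanded pose from where the row before left it, along the tool's axes as they then stand; what a row does not reach is not made up. A row lasts 1/8 s, in which the tool goes at most 62.5 mm and 10.7 degrees, less where a joint would pass 70% of its speed; a pose out of reach is approached as far as the arm can. A call is refused whole if a number of a shift passes 62.5 or a number of a turn 10.7, either way. A call with a gripper value outside its range is refused whole. The fingers move at their own pace and stop on an object; "force" is the grip in N (left out, the last holds). Time passes only in rows, so rows that do not move let the fingers close. It gives the time, the measured TCP pose, the force, the opening and the grip force at its end, in the units of the state.
- env.read_state(): the state, without advancing time (a new reading comes with each control period).
- vision.get_image(name): name is "scene" or "top" or "wrist"; returns a dict with "img" (420x560x3 uint8, red, green, blue), "depth" (420x560 float32, m along the optical axis (not along the pixel's ray), 0 where there is no reading), "vfov" (degrees; the focal length in pixels is half the picture's height over the tangent of half this angle, whatever the lens; pixels are square), "cx", "cy" (the principal point, pixels), "camera_from_world" (4x4, takes a point from world to camera coordinates); the wrist camera has in their place "tool_from_camera" (4x4, takes a point from camera to tool coordinates, whose origin is the TCP and whose axes are the flange's). Camera axes: x right, y up, looking along -z (the intrinsics and any distortion apply to the point x, -y, -z); pixel columns grow to the right and rows downward; lengths in m; the calibration is good to about 2 mm. A picture is of the moment at which its call begins: read the wrist's pose just before it.
- env.finish_job(): hands the job in; it is judged then, once.
The state is a dict: "time": time; "joints": joint angles; "joint_velocities": joint speeds; "tau": joint torques, N m; "position": TCP position; "orientation": TCP orientation; "wrist_force": force on the tool from outside, world axes, zero at the start; "torque": the same for the moment, N m; "gripper_width": opening from 0.0 (shut) to 1.0 (fully open); "grip_force": force on a finger pad.
Only numpy, scipy, OpenCV 4.12 (cv2) and the standard library are available. Lean on these libraries where they do the work, as an engineer would, in place of code of your own. Each camera call takes 0.05 s, during which the arm holds its last target. There are 200 camera calls.

### The job

Two lever switches stand behind the sheet-metal guard on the engraving bench. Take the hooked rod from its wooden rest, reach over the guard with it and pull the ball-headed lever fully over towards the guard; do not touch that lever with the gripper and leave the flat-headed lever as it is. Then lay the rod back on its rest as you found it.

Things in the scene. Friction and masses are not known exactly. Their poses are not given: they have to be found in the camera images.
- rod: hooked rod, about 0.3 kg: square brass handle 130 mm long, 18 x 18 mm; from its front end a 6 mm round steel rod runs straight on, then bends square down. Origin: centre of the handle; x along it towards the hook, z up. The bend is at x = +200 mm; from there the leg hangs straight down, its tip 100 mm below the handle's axis. Starts level on its rest, axis 129 mm above the bench
- rest: fixed wooden rest, left or right of the guard. Origin: middle of its underside; x along the rod lying on it. Two uprights 12 mm thick at x = +45 and -45 mm (78 mm clear between them for the fingers; the base there is 15 mm high) with tops at 135 mm; each has a notch 40 mm wide with a flat floor at 120 mm. The handle lies centred in both notches, 11 mm play on either side
- guard: the barrier, fixed: upright sheet-metal panel 250 mm wide (y), 4 mm thick, 140 mm high, with wings as high reaching 70 mm back (+x) at both ends. Origin: foot of the panel's middle, at bench height; x points back from the panel, away from the robot, z up. Behind it, at y about +60 and -60 mm (either way round), two switch boxes 35 mm high; lever pivots at x = 85 mm, 41 mm above the bench
- ball_head (a point): centre of the black ball (24 mm) at the end of the ball-headed lever, 70 mm from its pivot on an 8 mm thick steel stem. At the start the lever leans away from the guard, the ball 105 to 115 mm behind the panel and 104 to 109 mm above the bench; pulled fully over, the ball is about 55 mm behind the panel. It is free to be hooked from its far side
- ball_lever (a joint): angle (rad) of the ball-headed lever, swinging straight towards the guard (along the guard's x): 0 leaning 0.45 rad away from the guard, 0.45 upright, 0.9 at its stop, leaning towards the guard. Starts at 0 to 0.15; stays where it is left; moves with about 1 to 1.5 N at the ball
- flat_lever (a joint): angle (rad) of the other lever, alike but for its head: a black flat plate 34 mm wide, 30 mm high, 8 mm thick. It stands about 120 mm beside the ball-headed one. Starts at 0 to 0.15 and is to stay there

How it is judged:
On the way:
1. the ball-headed lever is pulled over towards the guard while the rod is off its rest (value of joint ball_lever above 0.55 rad and distance of rod from where it was at the start of the episode above 0.06 m), for 0.1 s.
At the end, for the whole second after the job is handed in: the ball-headed lever stands over towards the guard (joint above 0.55 of 0.9 rad), the flat-headed lever is still leaning away (below 0.35 rad), and the rod lies at rest on its rest, released, within 30 mm of where it lay and upright within 0.17 rad (10 degrees), hook hanging down (value of joint ball_lever above 0.55 rad and value of joint flat_lever below 0.35 rad and distance of rod from where it was at the start of the episode below 0.03 m and angle between rod's own z axis and vertical below 0.17 rad and linear speed of rod below 0.02 m/s); the robot touches nothing.
It fails at once if the gripper or arm touches the ball-headed lever (over 0.5 N) (contact force between any of the fingers, the arm and ball_lever above 0.5 N).
It fails at once if the flat-headed lever is moved to 0.35 rad or more (value of joint flat_lever above 0.35 rad).
It also fails if it takes over 50 s, if anything falls off the work surface, if the arm or the gripper's body presses on something with over 40 N, if the wrist force passes 120 N, or if a joint passes its speed limit or range.

## Working session

There is one attempt and no reset: what is moved stays moved. The work goes in short steps, Python scripts to look and compute and a tool call to move; the robot and the scene stay as the last step left them, time stands still between calls to the robot, and variables do not carry over. Pictures are saved under pics/ and viewed, at most 10 in all, crops included, and the job is handed in when it is done.

Besides the shell and the picture viewer there is one more tool, called after ">>>" as a command line: name --argument value ..., lists and objects as JSON in quotes. drive_tool: Moves the arm, as the interface text tells. Its arguments: {"type":"object","properties":{"increments":{"type":"array","items":{"type":"object","properties":{"dx":{"type":"number"},"dy":{"type":"number"},"dz":{"type":"number"},"turn":{"type":"number"},"fingers":{"type":"number"}}}},"force":{"type":"number"}},"required":["increments"]}

```bash
mkdir -p pics
cat > h.py <<'E'
import numpy as np, cv2
from station import env, vision
from scipy.spatial.transform import Rotation as R
def pts(d, s=None):
    h,w=d["depth"].shape; f=h/2/np.tan(np.radians(d["vfov"])/2)
    v,u=np.mgrid[0:h,0:w]; z=d["depth"]
    P=np.stack([(u-d["cx"])/f*z, -(v-d["cy"])/f*z, -z, np.ones_like(z)],-1)
    if "camera_from_world" in d: T=np.linalg.inv(d["camera_from_world"])
    else:
        T=np.eye(4); T[:3,:3]=R.from_rotvec(s["orientation"]).as_matrix(); T[:3,3]=s["position"]; T=T@d["tool_from_camera"]
    return (P@np.asarray(T).T)[...,:3]
E
python3 - <<'E'
from h import *
s=env.read_state(); print(s)
a=vision.get_image("scene"); b=vision.get_image("top")
for n,d in (("scene",a),("top",b)):
    cv2.imwrite(f"pics/{n}.png",d["img"][...,::-1]); np.save(f"pics/{n}_p.npy",pts(d)); np.save(f"pics/{n}_i.npy",d["img"])
    print(n,d.keys(),d["vfov"],(d["depth"]>0).mean())
print(R.from_rotvec(s["orientation"]).as_matrix().round(3))
E
```

```text
{'time': 0.0, 'joints': array([ 1.05537564e+00,  4.80858084e-01,  1.59689645e+00,  4.30117483e-05,
        1.06511858e+00, -4.66046482e-02]), 'joint_velocities': array([-0.00053147, -0.0001368 , -0.00054969, -0.00078702,  0.00119181,
        0.00010003]), 'tau': array([-5.21665861e-04, -9.50697184e+01, -4.30173290e+01, -3.37910915e-04,
        1.30167874e-02, -1.03583096e-05]), 'position': array([0.29344594, 0.57950191, 0.23064696]), 'orientation': array([-7.29629901e-01, -3.05528768e+00,  1.91582972e-03]), 'wrist_force': array([-0.5625562 ,  0.11327039,  1.07913256]), 'torque': array([ 0.0173388 , -0.02236414, -0.01864056]), 'grip_force': 0.0, 'gripper_width': 1.0044185183970258}
scene dict_keys(['img', 'depth', 'vfov', 'cx', 'cy', 'camera_from_world']) 56.01016289885487 0.9961777210884354
top dict_keys(['img', 'depth', 'vfov', 'cx', 'cy', 'camera_from_world']) 55.616744434157425 0.9960374149659864
[[-0.892  0.452 -0.001]
 [ 0.452  0.892 -0.001]
 [ 0.    -0.001 -1.   ]]
```

View pics/scene.png

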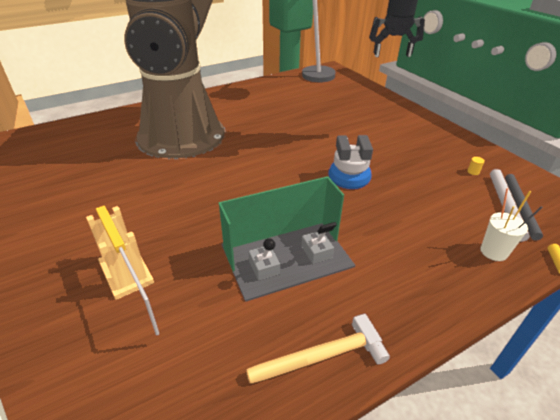

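View pics/top.png

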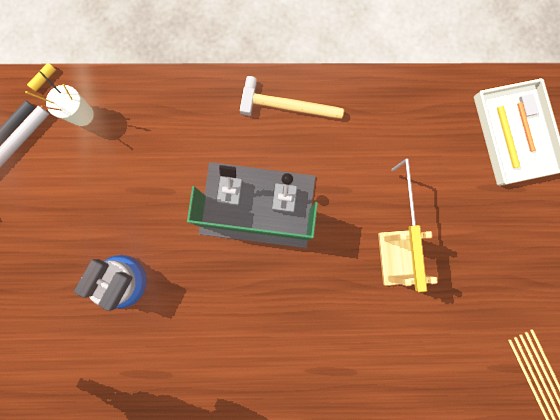

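The scene shows the rod on its rest to the robot's right. In the top view the handle runs from (421,290) to (415,228) and the bend is at (407,160). The ball is at (287,179), the flat head at (227,171), and the green panel runs from about (190,222) to (315,236).

Run:
```python
from h import *
for n,boxes in (("top",dict(handle=(405,222,432,296),ball=(275,168,300,190),flat=(212,160,240,182),guard=(180,180,325,245))),("scene",dict(handle=(90,200,130,250),ball=(260,235,280,252),flat=(312,220,340,236),guard=(215,175,345,270)))):
    P=np.load(f"pics/{n}_p.npy"); I=np.load(f"pics/{n}_i.npy"); H=cv2.cvtColor(I,cv2.COLOR_RGB2HSV)
    for k,(x0,y0,x1,y1) in boxes.items():
        p=P[y0:y1,x0:x1].reshape(-1,3); h=H[y0:y1,x0:x1].reshape(-1,3).astype(int)
        if k=="handle": m=(h[:,0]>20)&(h[:,0]<32)&(h[:,1]>190)&(p[:,2]>.126)&(p[:,2]<.15)
        elif k=="guard": m=(h[:,0]>55)&(h[:,0]<90)&(h[:,1]>80)&(p[:,2]>.12)&(p[:,2]<.16)
        else: m=(h[:,2]<60)&(p[:,2]>.085)&(p[:,2]<.16)
        q=p[m]
        if len(q)<5: print(n,k,len(q)); continue
        c=q.mean(0); r=cv2.minAreaRect((q[:,:2]*1000).astype(np.float32))
        print(n,k,len(q),"mean",c.round(4),"min",q.min(0).round(4),"max",q.max(0).round(4),"rect",np.round(r[0],1),np.round(r[1],1),round(r[2],1))
        if k=="handle":
            w,V=np.linalg.eigh(np.cov(q[:,:2].T)); print("  axis",V[:,1])
P=np.load("pics/top_p.npy")
for uv in [(407,160),(410,190),(413,215)]: print(uv,P[uv[1]-2:uv[1]+3,uv[0]-3:uv[0]+4].reshape(-1,3)[P[uv[1]-2:uv[1]+3,uv[0]-3:uv[0]+4,2].argmax()].round(4))
for uv in [(195,190),(191,221),(312,237),(315,207)]:
    w=P[uv[1]-4:uv[1]+5,uv[0]-4:uv[0]+5].reshape(-1,3); print(uv,w[w[:,2].argmax()].round(4))
```

```text
top handle 0
top ball 45 mean [ 0.6709 -0.0472  0.1114] min [ 0.6643 -0.0559  0.1063] max [ 0.6825 -0.0351  0.1165] rect [672.4 -46.4] [17.4 19.8] 57.2
top flat 113 mean [0.6879 0.0772 0.1073] min [0.6807 0.0615 0.0928] max [0.6957 0.0927 0.1213] rect [687.8  77.8] [31.3 11.4] 81.6
top guard 460 mean [0.5808 0.0244 0.1382] min [ 0.5512 -0.1016  0.1202] max [0.6545 0.1529 0.1436] rect [602.   25.4] [249.1  71.5] 82.0
scene handle 18 mean [ 0.5344 -0.3053  0.1361] min [ 0.4554 -0.3142  0.1303] max [ 0.5729 -0.2925  0.138 ] rect [ 515.  -309.3] [118.9  12.1] 10.6
  axis [-0.98933969 -0.14562614]
scene ball 89 mean [ 0.6794 -0.0493  0.1101] min [ 0.6674 -0.0572  0.1018] max [ 0.6866 -0.0381  0.1164] rect [678.2 -47.8] [19.6 16.6] 52.3
scene flat 96 mean [0.6946 0.0726 0.1081] min [0.6845 0.0595 0.0932] max [0.7009 0.091  0.1191] rect [693.5  75.4] [33.  13.6] 81.3
scene guard 1129 mean [0.5794 0.03   0.1312] min [ 0.5501 -0.1043  0.12  ] max [0.6542 0.1516 0.1429] rect [602.8  24.2] [249.9  74. ] 82.4
(407, 160) [ 0.7079 -0.2866  0.1331]
(410, 190) [ 0.6482 -0.2921  0.1336]
(413, 215) [ 0.5956 -0.296   0.1335]
(195, 190) [0.6378 0.1452 0.1427]
(191, 221) [ 0.5216 -0.0179  0.9219]
(312, 237) [ 0.5531 -0.0841  0.143 ]
(315, 207) [ 0.6024 -0.097   0.141 ]
```

Run:
```python
from h import *
P=np.load("pics/top_p.npy"); I=np.load("pics/top_i.npy"); H=cv2.cvtColor(I,cv2.COLOR_RGB2HSV)
print(H[235:285:10,418],P[235:285:10,418].round(4))
p=P[150:300,380:440]; h=H[150:300,380:440].astype(int)
for nm,m in (("handle",(p[...,2]>.132)&(p[...,2]<.148)&(h[...,1]>150)&(h[...,0]>22)&(h[...,0]<35)),("rod",(p[...,2]>.12)&(p[...,2]<.15)&(h[...,1]<60))):
    q=p[m]; 
    if len(q)<5: print(nm,len(q)); continue
    vx,vy,x0,y0=cv2.fitLine((q[:,:2]*1000).astype(np.float32),cv2.DIST_HUBER,0,.01,.01).ravel()
    t=(q[:,:2]*1000-[x0,y0])@[vx,vy]
    print(nm,len(q),q.mean(0),np.degrees(np.arctan2(vy,vx)),"ends",[x0+vx*t.min(),y0+vy*t.min()],[x0+vx*t.max(),y0+vy*t.max()],cv2.minAreaRect((q[:,:2]*1000).astype(np.float32)))
```

```text
[[ 28 141 255]
 [ 29 140 255]
 [ 29 140 255]
 [ 29 143 255]
 [ 29 141 255]] [[ 0.5533 -0.3019  0.1397]
 [ 0.5337 -0.3018  0.1378]
 [ 0.514  -0.3011  0.1373]
 [ 0.4945 -0.2997  0.1387]
 [ 0.4751 -0.2992  0.1377]]
handle 48 [ 0.50632886 -0.29733149  0.13745003] 4.396349 ends [np.float64(443.90584482861055), np.float64(-298.0630752902366)] [np.float64(571.2191940438971), np.float64(-288.27500759740684)] ((508.09454345703125, -300.95068359375), (127.68525695800781, 18.379852294921875), 3.8632652759552)
rod 287 [ 0.60227621 -0.29458436  0.13212171] 3.470206 ends [np.float64(458.7527773846457), np.float64(-302.8068951775224)] [np.float64(708.7901971702661), np.float64(-287.6444529929163)] ((583.9180908203125, -296.3763732910156), (250.378662109375, 60.620574951171875), 3.845792770385742)
```

>>> drive_tool --increments '[{"dz":-25,"turn":-10.4,"fingers":85},{"dz":-25,"turn":-10.4},{"dz":-25,"turn":-10.3},{"dx":-28.6,"dy":-49.8},{"dx":-28.6,"dy":-49.8},{"dx":-28.6,"dy":-49.8},{"dx":-28.6,"dy":-49.8},{"dx":-28.6,"dy":-49.8},{"dx":-28.6,"dy":-49.8},{"dx":-28.6,"dy":-49.8},{"dx":-28.6,"dy":-49.8},{}]'

```text
$.increments[0]: bad value
```

>>> drive_tool --increments '[{"dx":8.8,"dy":-55.2},{"dx":8.8,"dy":-55.2},{"dx":8.8,"dy":-55.2},{"dx":8.8,"dy":-55.2},{"dx":8.8,"dy":-55.2},{"dx":8.8,"dy":-55.2},{"dx":8.8,"dy":-55.2},{"dx":8.8,"dy":-55.2},{"dx":8.8,"dy":-55.2},{},{}]'

```text
$.increments[0]: bad value
```

Run:
```python
from h import *
s=env.read_state(); d=vision.get_image("wrist"); p=pts(d,s)
print(s["time"],s["position"],R.from_rotvec(s["orientation"]).as_matrix().round(4).tolist(),s["joints"].round(2))
cv2.imwrite("pics/w1.png",d["img"][...,::-1]); H=cv2.cvtColor(d["img"],cv2.COLOR_RGB2HSV).astype(int)
m=(p[...,2]>.132)&(p[...,2]<.146)&(abs(p[...,1]+.30)<.045)&(p[...,0]>.42)&(p[...,0]<.6)&(H[...,1]>120)&(H[...,0]>24)
q=(p[m][:,:2]*1000).astype(np.float32); print(len(q),cv2.minAreaRect(q) if len(q)>5 else 0, p[m].mean(0))
m=(p[...,2]>.124)&(p[...,2]<.146)&(p[...,0]>.6)&(abs(p[...,1]+.29)<.04); q=p[m]; print(len(q)); 
if len(q)>5:print(np.polyfit(q[:,0],q[:,1],1),q[:,0].min(),q[:,0].max())
```

```text
0.1 [0.29346718 0.579566   0.23072197] [[-0.8921, 0.4518, -0.0006], [0.4518, 0.8921, -0.001], [0.0001, -0.0011, -1.0]] [ 1.06  0.48  1.6   0.    1.07 -0.05]
0 0 [nan nan nan]
0<stdin>:6: RuntimeWarning: Mean of empty slice.
  ret = um.true_divide(
```

View pics/w1.png

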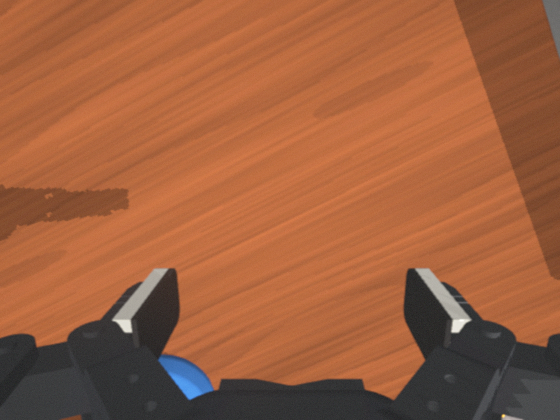

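The wrist view shows only bare bench, because both calls were refused. Each row seems to need all five fields.

>>> drive_tool --increments '[{"dx":0,"dy":0,"dz":-25,"turn":-10.4,"fingers":85},{"dx":0,"dy":0,"dz":-25,"turn":-10.4,"fingers":85},{"dx":0,"dy":0,"dz":-25,"turn":-10.3,"fingers":85},{"dx":-28.6,"dy":-49.8,"dz":0,"turn":0,"fingers":85},{"dx":-28.6,"dy":-49.8,"dz":0,"turn":0,"fingers":85},{"dx":-28.6,"dy":-49.8,"dz":0,"turn":0,"fingers":85},{"dx":-28.6,"dy":-49.8,"dz":0,"turn":0,"fingers":85},{"dx":-28.6,"dy":-49.8,"dz":0,"turn":0,"fingers":85},{"dx":-28.6,"dy":-49.8,"dz":0,"turn":0,"fingers":85},{"dx":-28.6,"dy":-49.8,"dz":0,"turn":0,"fingers":85},{"dx":-28.6,"dy":-49.8,"dz":0,"turn":0,"fingers":85},{"dx":0,"dy":0,"dz":0,"turn":0,"fingers":85}]'

```text
time: 1.65
position: [0.5531, 0.1962, 0.3059]
orientation: [-0.11, 3.14, -0.001]
wrist_force: [-0.5, 1.4, -0.0]
gripper_width: 0.996
grip_force: 0.0
```

>>> drive_tool --increments '[{"dx":8.9,"dy":-55,"dz":0,"turn":0,"fingers":85},{"dx":8.9,"dy":-55,"dz":0,"turn":0,"fingers":85},{"dx":8.9,"dy":-55,"dz":0,"turn":0,"fingers":85},{"dx":8.9,"dy":-55,"dz":0,"turn":0,"fingers":85},{"dx":8.9,"dy":-55,"dz":0,"turn":0,"fingers":85},{"dx":8.9,"dy":-55,"dz":0,"turn":0,"fingers":85},{"dx":8.9,"dy":-55,"dz":0,"turn":0,"fingers":85},{"dx":8.9,"dy":-55,"dz":0,"turn":0,"fingers":85},{"dx":8.9,"dy":-55,"dz":0,"turn":0,"fingers":85},{"dx":0,"dy":0,"dz":0,"turn":0,"fingers":85},{"dx":0,"dy":0,"dz":0,"turn":0,"fingers":85}]'

```text
time: 3.02
position: [0.5079, -0.2993, 0.306]
orientation: [0.116, -3.139, -0.001]
wrist_force: [0.1, 0.6, 0.3]
gripper_width: 0.995
grip_force: 0.0
```

Run:
```python
from h import *
s=env.read_state(); d=vision.get_image("wrist"); p=pts(d,s)
print(s["time"],s["position"],R.from_rotvec(s["orientation"]).as_matrix().round(4).tolist(),s["joints"].round(2))
cv2.imwrite("pics/w2.png",d["img"][...,::-1]); H=cv2.cvtColor(d["img"],cv2.COLOR_RGB2HSV).astype(int)
m=(p[...,2]>.132)&(p[...,2]<.146)&(abs(p[...,1]+.30)<.045)&(p[...,0]>.42)&(p[...,0]<.6)&(H[...,0]>27)&(H[...,1]>120)
q=(p[m][:,:2]*1000).astype(np.float32); print(len(q),cv2.minAreaRect(q) if len(q)>5 else 0)
```

```text
3.025 [ 0.50793989 -0.29928829  0.30600889] [[-0.9973, -0.0737, -0.0005], [-0.0737, 0.9973, 0.0008], [0.0004, 0.0008, -1.0]] [-0.58  0.33  1.65  0.    1.17 -2.23]
84 ((484.77789306640625, -303.419189453125), (77.5599136352539, 10.882747650146484), 4.434754848480225)
```

View pics/w2.png

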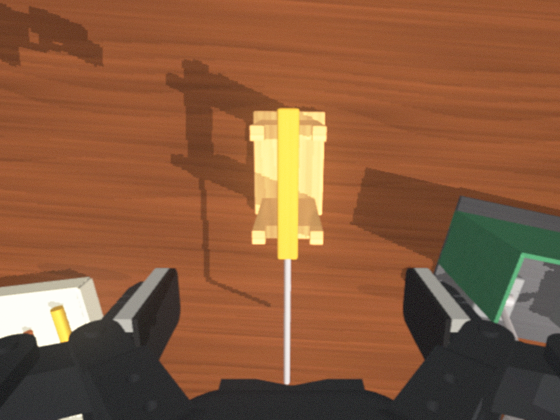

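The handle fills columns 277–299 and rows 109–259 and runs parallel to the tool's x axis. The fingers sit at columns 178 and 405.

Run:
```python
from h import *
s=env.read_state(); d=vision.get_image("wrist")
h=420; f=h/2/np.tan(np.radians(d["vfov"])/2)
Rm=R.from_rotvec(s["orientation"]).as_matrix(); T=np.eye(4);T[:3,:3]=Rm;T[:3,3]=s["position"];T=T@d["tool_from_camera"]
H=cv2.cvtColor(d["img"],cv2.COLOR_RGB2HSV).astype(int)
def ray(u,v,z):
    r=T[:3,:3]@np.array([(u-d["cx"])/f,-(v-d["cy"])/f,-1]); o=T[:3,3]; return o+r*(z-o[2])/r[2]
im=d["img"].astype(int)
m=((im[...,0]>180)&(im[...,2]<70)&(im[...,1]>150)).astype(np.uint8); m[:, :260]=0; m[:,320:]=0; m[:95]=0;m[270:]=0
ys,xs=np.nonzero(m); print(xs.min(),xs.max(),ys.min(),ys.max())
for v in (130,180,235):
    r=np.nonzero(m[v])[0]; a=ray(r.min()-.5,v,.138);b=ray(r.max()+.5,v,.138); print(v,r.min(),r.max(),(a+b)/2,np.linalg.norm(a-b))
c=(xs.min()+xs.max())/2
a=ray(c,ys.min()-.5,.138);b=ray(c,ys.max()+.5,.138);ctr=(a+b)/2
print(a,b,np.linalg.norm(a-b),ctr, "tool offset mm",Rm.T@(ctr-s["position"])*1000)
```

```text
277 298 108 258Traceback (most recent call last):
  File "<stdin>", line 12, in <module>
    return umr_minimum(a, axis, None, out, keepdims, initial, where)
ValueError: zero-size array to reduction operation minimum which has no identity
```

Run:
```python
from h import *
s=env.read_state(); d=vision.get_image("wrist")
f=210/np.tan(np.radians(d["vfov"])/2)
Rm=R.from_rotvec(s["orientation"]).as_matrix(); T=np.eye(4);T[:3,:3]=Rm;T[:3,3]=s["position"];T=T@d["tool_from_camera"]
def ray(u,v,z):
    r=T[:3,:3]@np.array([(u-d["cx"])/f,-(v-d["cy"])/f,-1]); o=T[:3,3]; return o+r*(z-o[2])/r[2]
a=ray(288,108,.138);b=ray(287.5,258.5,.138);c=(a+b)/2
print(a,b,np.linalg.norm(a-b),np.degrees(np.arctan2(*(b-a)[1::-1])),c,"tool",Rm.T@(c-s["position"])*1000)
```

```text
[ 0.44337655 -0.30622858  0.138     ] [ 0.57118223 -0.29727239  0.138     ] 0.12811910154344214 4.008540518467533 [ 0.50727939 -0.30175049  0.138     ] tool [  1.12302138  -3.12107235 168.26251848]
```

>>> drive_tool --increments '[{"dx":1,"dy":-2.6,"dz":45,"turn":0,"fingers":85},{"dx":0,"dy":0,"dz":45,"turn":0,"fingers":85},{"dx":0,"dy":0,"dz":45,"turn":0,"fingers":85},{"dx":0,"dy":0,"dz":40,"turn":0,"fingers":85},{"dx":0,"dy":0,"dz":20,"turn":0,"fingers":85},{"dx":0,"dy":0,"dz":0,"turn":0,"fingers":85}]'

```text
time: 3.92
position: [0.5067, -0.3012, 0.1102]
orientation: [0.118, -3.137, -0.003]
wrist_force: [-0.0, 0.5, 0.2]
gripper_width: 0.999
grip_force: 0.0
```

>>> drive_tool --force 80 --increments '[{"dx":0,"dy":0,"dz":0,"turn":0,"fingers":40},{"dx":0,"dy":0,"dz":0,"turn":0,"fingers":30},{"dx":0,"dy":0,"dz":0,"turn":0,"fingers":22},{"dx":0,"dy":0,"dz":0,"turn":0,"fingers":14},{"dx":0,"dy":0,"dz":0,"turn":0,"fingers":8},{"dx":0,"dy":0,"dz":0,"turn":0,"fingers":5},{"dx":0,"dy":0,"dz":0,"turn":0,"fingers":5},{"dx":0,"dy":0,"dz":0,"turn":0,"fingers":5}]'

```text
time: 4.92
position: [0.5074, -0.3029, 0.1121]
orientation: [-0.116, 3.139, -0.001]
wrist_force: [-2.3, 2.4, 9.3]
gripper_width: 0.195
grip_force: 78.3
```

>>> drive_tool --increments '[{"dx":0,"dy":0,"dz":-15,"turn":0,"fingers":5},{"dx":0,"dy":0,"dz":-30,"turn":0,"fingers":5},{"dx":0,"dy":0,"dz":-40,"turn":0,"fingers":5},{"dx":0,"dy":0,"dz":-40,"turn":0,"fingers":5},{"dx":0,"dy":0,"dz":-40,"turn":0,"fingers":5},{"dx":0,"dy":0,"dz":0,"turn":4,"fingers":5},{"dx":0,"dy":0,"dz":0,"turn":4,"fingers":5},{"dx":0,"dy":0,"dz":0,"turn":4,"fingers":5},{"dx":0,"dy":0,"dz":0,"turn":0,"fingers":5}]'

```text
time: 6.05
position: [0.5071, -0.3027, 0.277]
orientation: [0.212, 3.134, -0.0]
wrist_force: [-1.2, -0.3, -1.9]
gripper_width: 0.195
grip_force: 78.5
```

>>> drive_tool --increments '[{"dx":4,"dy":25,"dz":0,"turn":0,"fingers":5},{"dx":6,"dy":45,"dz":0,"turn":0,"fingers":5},{"dx":6,"dy":45,"dz":0,"turn":0,"fingers":5},{"dx":6,"dy":45,"dz":0,"turn":0,"fingers":5},{"dx":6,"dy":45,"dz":0,"turn":0,"fingers":5},{"dx":6,"dy":45,"dz":0,"turn":0,"fingers":5},{"dx":6,"dy":25,"dz":0,"turn":0,"fingers":5},{"dx":0,"dy":0,"dz":0,"turn":0,"fingers":5},{"dx":0,"dy":0,"dz":0,"turn":0,"fingers":5},{"dx":0,"dy":0,"dz":0,"turn":0,"fingers":5}]'

```text
time: 7.3
position: [0.5047, -0.0254, 0.2764]
orientation: [0.213, 3.134, -0.0]
wrist_force: [0.1, -0.1, -2.7]
gripper_width: 0.195
grip_force: 78.6
```

Run:
```python
from h import *
s=env.read_state(); print(s["time"],s["position"],s["gripper_width"],s["grip_force"],R.from_rotvec(s["orientation"]).as_matrix()[:,0].round(3))
out=[]
for n,(x0,y0) in (("top",(180,130)),("scene",(190,150))):
    d=vision.get_image(n); np.save(f"pics/{n}2_p.npy",pts(d)); np.save(f"pics/{n}2_i.npy",d["img"])
    out.append(cv2.resize(d["img"][y0:y0+150,x0:x0+190],None,fx=2.1,fy=2.1*1.3,interpolation=cv2.INTER_CUBIC)[...,::-1])
cv2.imwrite("pics/c2.png",np.hstack(out)); print(out[0].shape)
P=np.load("pics/scene2_p.npy"); 
m=(P[...,2]>.15)&(P[...,2]<.32)&(P[...,0]>.58)&(P[...,0]<.75)&(abs(P[...,1]+.04)<.06); q=P[m]; print(len(q))
leg=q[q[:,2]<q[:,2].max()-.02]; print("leg",leg[leg[:,2]<.26].mean(0) if len(leg) else 0, q.min(0),q.max(0))
P=np.load("pics/top2_p.npy");m=(P[...,2]>.25)&(P[...,2]<.32)&(P[...,0]>.58)&(P[...,0]<.75)&(abs(P[...,1]+.04)<.06); q=P[m]; print(len(q),np.polyfit(q[:,0],q[:,1],1),q.min(0),q.max(0),q[q[:,0]>q[:,0].max()-.01].mean(0))
```

```text
7.3 [ 0.50467589 -0.02541745  0.27636505] 0.19465853363899344 78.62534165382385 [-0.991  0.135 -0.   ]
(410, 399, 3)
306
leg [ 0.70529106 -0.05471612  0.2278936 ] [ 0.58330147 -0.05692891  0.19453567] [ 0.70753037 -0.03620887  0.29655664]
247 [-0.13688872  0.0439012 ] [ 0.59955059 -0.05455209  0.25410542] [ 0.70598106 -0.03556407  0.29790287] [ 0.70109429 -0.05183126  0.29172373]
```

View pics/c2.png

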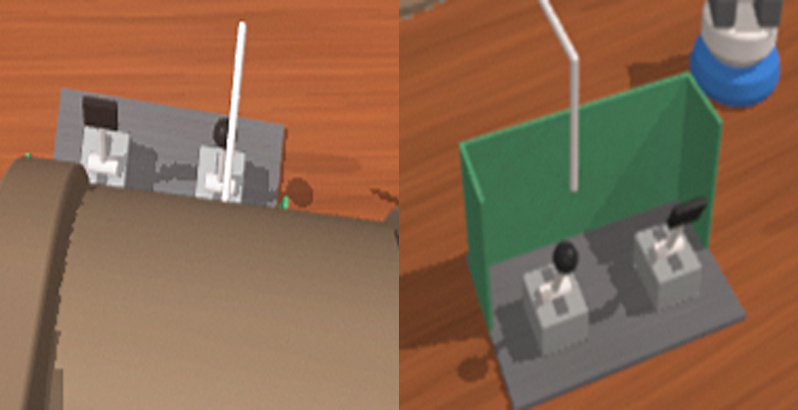

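The leg hangs beyond the ball and in line with it (ball about (565,257) in the right crop, leg tip about (574,190)). It is clear of the flat lever, so I can descend.

>>> drive_tool --increments '[{"dx":-3,"dy":1.5,"dz":0,"turn":0,"fingers":5},{"dx":0,"dy":0,"dz":40,"turn":0,"fingers":5},{"dx":0,"dy":0,"dz":40,"turn":0,"fingers":5},{"dx":0,"dy":0,"dz":35,"turn":0,"fingers":5},{"dx":0,"dy":0,"dz":0,"turn":0,"fingers":5},{"dx":0,"dy":0,"dz":0,"turn":0,"fingers":5}]'

```text
time: 8.15
position: [0.5087, -0.024, 0.1624]
orientation: [0.213, 3.133, -0.0]
wrist_force: [-0.5, 0.5, -2.6]
gripper_width: 0.198
grip_force: 78.5
```

>>> drive_tool --increments '[{"dx":8,"dy":0,"dz":0,"turn":0,"fingers":5},{"dx":8,"dy":0,"dz":0,"turn":0,"fingers":5},{"dx":8,"dy":0,"dz":0,"turn":0,"fingers":5},{"dx":8,"dy":0,"dz":0,"turn":0,"fingers":5},{"dx":8,"dy":0,"dz":0,"turn":0,"fingers":5},{"dx":0,"dy":0,"dz":0,"turn":0,"fingers":5}]'

```text
time: 8.9
position: [0.4672, -0.0182, 0.1612]
orientation: [-0.212, -3.133, -0.0]
wrist_force: [0.2, 0.3, -2.6]
gripper_width: 0.198
grip_force: 78.8
```

```bash
cat > look.py <<'E'
import sys
from h import *
s=env.read_state(); print(s["time"],s["position"].round(4),s["wrist_force"].round(1),s["grip_force"])
d=vision.get_image("scene"); P=pts(d); im=d["img"]; H=cv2.cvtColor(im,cv2.COLOR_RGB2HSV)
m=(H[...,2]<60)&(P[...,2]>.085)&(P[...,2]<.13)&(P[...,0]>.58)&(P[...,0]<.72)
for nm,lo,hi in (("ball",-.1,.0),("flat",.03,.12)):
    q=P[m&(P[...,1]>lo)&(P[...,1]<hi)]; print(nm,len(q),q.mean(0).round(4) if len(q) else 0)
cv2.imwrite(sys.argv[1],cv2.resize(im[140:310,170:380],None,fx=3,fy=3,interpolation=cv2.INTER_CUBIC)[...,::-1])
E
python3 look.py pics/p1.png
```

```text
8.9 [ 0.4672 -0.0182  0.1612] [ 0.2  0.3 -2.6] 78.7738037109375
ball 46 [ 0.6545 -0.05    0.1158]
flat 90 [0.6945 0.0727 0.1077]
```

View pics/p1.png

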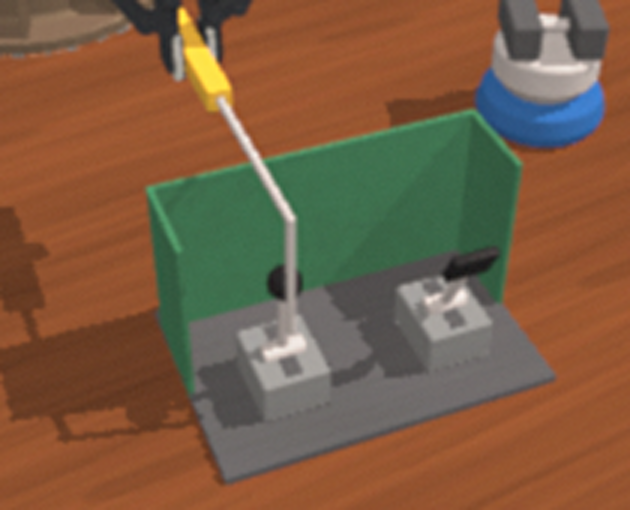

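The leg has hooked the ball at (285,282) from behind and the lever is past upright. The flat lever hasn't moved, so I keep pulling.

>>> drive_tool --increments '[{"dx":8,"dy":0,"dz":0,"turn":0,"fingers":5},{"dx":8,"dy":0,"dz":0,"turn":0,"fingers":5},{"dx":8,"dy":0,"dz":0,"turn":0,"fingers":5},{"dx":5,"dy":0,"dz":0,"turn":0,"fingers":5},{"dx":3,"dy":0,"dz":0,"turn":0,"fingers":5},{"dx":0,"dy":0,"dz":0,"turn":0,"fingers":5}]'

```text
time: 9.7
position: [0.4363, -0.014, 0.1613]
orientation: [-0.213, -3.134, -0.0]
wrist_force: [-0.0, -0.0, -2.5]
gripper_width: 0.196
grip_force: 78.8
```

```bash
python3 look.py pics/p2.png
```

```text
9.7 [ 0.4363 -0.014   0.1613] [-0.  -0.  -2.5] 78.78663897514343
ball 43 [ 0.6217 -0.0456  0.1108]
flat 91 [0.6943 0.0727 0.1075]
```

View pics/p2.png

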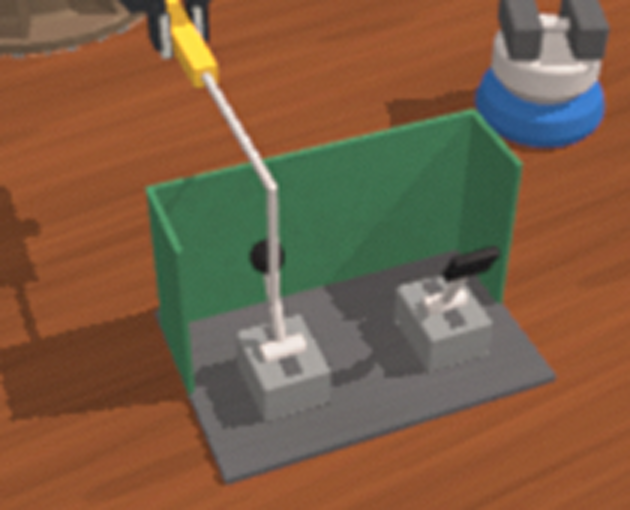

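The ball at (266,256) is now close to the stop. I pull a little more until force shows.

>>> drive_tool --increments '[{"dx":2,"dy":0,"dz":0,"turn":0,"fingers":5},{"dx":2,"dy":0,"dz":0,"turn":0,"fingers":5},{"dx":0,"dy":0,"dz":0,"turn":0,"fingers":5}]'

```text
time: 10.12
position: [0.4324, -0.0135, 0.1613]
orientation: [-0.213, -3.134, 0.0]
wrist_force: [0.2, -0.3, -1.0]
gripper_width: 0.192
grip_force: 78.9
```

>>> drive_tool --increments '[{"dx":2,"dy":0,"dz":0,"turn":0,"fingers":5},{"dx":1,"dy":0,"dz":0,"turn":0,"fingers":5},{"dx":0,"dy":0,"dz":0,"turn":0,"fingers":5}]'

```text
time: 10.5
position: [0.43, -0.0132, 0.1615]
orientation: [0.213, 3.133, -0.0]
wrist_force: [2.4, -3.4, -1.2]
gripper_width: 0.192
grip_force: 78.9
```

```bash
python3 look.py pics/p3.png
```

```text
10.5 [ 0.43   -0.0132  0.1615] [ 2.4 -3.4 -1.2] 78.90644073486328
ball 42 [ 0.6181 -0.0425  0.1085]
flat 89 [0.6946 0.0726 0.1078]
```

The pull now shows a few newtons, so the lever is at its stop. Next: back the hook off, lift it and carry the rod back.

>>> drive_tool --increments '[{"dx":-12,"dy":0,"dz":0,"turn":0,"fingers":5},{"dx":-13,"dy":0,"dz":0,"turn":0,"fingers":5},{"dx":0,"dy":0,"dz":0,"turn":0,"fingers":5},{"dx":0,"dy":0,"dz":-40,"turn":0,"fingers":5},{"dx":0,"dy":0,"dz":-40,"turn":0,"fingers":5},{"dx":0,"dy":0,"dz":-35,"turn":0,"fingers":5},{"dx":0,"dy":0,"dz":0,"turn":0,"fingers":5}]'

```text
time: 11.42
position: [0.4553, -0.0166, 0.2783]
orientation: [0.212, 3.131, -0.0]
wrist_force: [0.3, 0.3, -2.4]
gripper_width: 0.194
grip_force: 79.0
```

>>> drive_tool --increments '[{"dx":-15,"dy":-45,"dz":0,"turn":0,"fingers":5},{"dx":-15,"dy":-45,"dz":0,"turn":0,"fingers":5},{"dx":-15,"dy":-45,"dz":0,"turn":0,"fingers":5},{"dx":-15,"dy":-45,"dz":0,"turn":0,"fingers":5},{"dx":-15,"dy":-45,"dz":0,"turn":0,"fingers":5},{"dx":-15,"dy":-50,"dz":0,"turn":0,"fingers":5},{"dx":0,"dy":0,"dz":0,"turn":-4,"fingers":5},{"dx":0,"dy":0,"dz":0,"turn":-4,"fingers":5},{"dx":0,"dy":0,"dz":0,"turn":-4,"fingers":5},{"dx":0,"dy":0,"dz":0,"turn":0,"fingers":5},{"dx":0,"dy":0,"dz":0,"turn":0,"fingers":5}]'

```text
time: 12.8
position: [0.5061, -0.3009, 0.2755]
orientation: [0.114, -3.138, -0.001]
wrist_force: [-0.1, -0.3, -3.0]
gripper_width: 0.192
grip_force: 79.4
```

```bash
python3 look.py pics/p4.png
python3 - <<'E'
from h import *
s=env.read_state(); print(R.from_rotvec(s["orientation"]).as_matrix()[:,0].round(4))
for n in("top","scene"):
    P=pts(vision.get_image(n)); m=(P[...,2]>.16)&(P[...,2]<.33)&(P[...,0]>.585)&(P[...,0]<.74)&(abs(P[...,1]+.29)<.05); q=P[m]
    r=q[q[:,2]>q[:,2].max()-.025]; r=r[r[:,0]<.69]
    print(n,len(q),"yaw",np.polyfit(r[:,0],r[:,1],1),"pitch",np.polyfit(r[:,0],r[:,2],1),q.min(0),q.max(0))
    l=q[(q[:,2]<.26)&(q[:,2]>.2)]
    if n=="scene": print("leg dx/dz dy/dz",np.polyfit(l[:,2],l[:,0],1),np.polyfit(l[:,2],l[:,1],1))
E
```

```text
12.8 [ 0.5061 -0.3009  0.2755] [-0.1 -0.3 -3. ] 79.40993428230286
ball 82 [ 0.6199 -0.0415  0.1094]
flat 90 [0.6945 0.0723 0.1079]
[-9.974e-01 -7.270e-02  7.000e-04]
top 391 yaw [ 0.06863674 -0.33388831] pitch [-0.00434548  0.29692228] [ 0.5850249  -0.29638994  0.19606507] [ 0.70934734 -0.28230597  0.29725885]
scene 457 yaw [ 0.07001334 -0.33679289] pitch [-0.00570971  0.29773804] [ 0.58689334 -0.29789278  0.19342605] [ 0.7107068  -0.28395515  0.29607202]
leg dx/dz dy/dz [0.00973274 0.70613713] [-0.00096782 -0.28668832]
```

The rod is still level and square in the grip, and the lever stayed over. I lower it into the rest.

>>> drive_tool --increments '[{"dx":-1,"dy":-1.5,"dz":40,"turn":0,"fingers":5},{"dx":0,"dy":0,"dz":40,"turn":0,"fingers":5},{"dx":0,"dy":0,"dz":40,"turn":0,"fingers":5},{"dx":0,"dy":0,"dz":25,"turn":0,"fingers":5},{"dx":0,"dy":0,"dz":10,"turn":0,"fingers":5},{"dx":0,"dy":0,"dz":5,"turn":0,"fingers":5},{"dx":0,"dy":0,"dz":2.5,"turn":0,"fingers":5},{"dx":0,"dy":0,"dz":0,"turn":0,"fingers":5},{"dx":0,"dy":0,"dz":0,"turn":0,"fingers":5}]'

```text
time: 14.08
position: [0.5078, -0.3027, 0.1144]
orientation: [-0.116, 3.139, -0.001]
wrist_force: [0.1, 0.6, -2.6]
gripper_width: 0.192
grip_force: 79.3
```

>>> drive_tool --increments '[{"dx":0,"dy":0,"dz":1.5,"turn":0,"fingers":5},{"dx":0,"dy":0,"dz":1,"turn":0,"fingers":5},{"dx":0,"dy":0,"dz":0,"turn":0,"fingers":5}]'

```text
time: 14.45
position: [0.5077, -0.3027, 0.1121]
orientation: [-0.116, 3.139, -0.001]
wrist_force: [-3.7, 2.3, 11.1]
gripper_width: 0.195
grip_force: 81.4
```

The rod is seated (wrist force +11 N in z, the same height as when gripped). I release slowly, then retreat.

>>> drive_tool --increments '[{"dx":0,"dy":0,"dz":0,"turn":0,"fingers":20},{"dx":0,"dy":0,"dz":0,"turn":0,"fingers":26},{"dx":0,"dy":0,"dz":0,"turn":0,"fingers":45},{"dx":0,"dy":0,"dz":0,"turn":0,"fingers":85},{"dx":0,"dy":0,"dz":0,"turn":0,"fingers":85},{"dx":0,"dy":0,"dz":0,"turn":0,"fingers":85},{"dx":0,"dy":0,"dz":0,"turn":0,"fingers":85},{"dx":0,"dy":0,"dz":-30,"turn":0,"fingers":85},{"dx":0,"dy":0,"dz":-50,"turn":0,"fingers":85},{"dx":0,"dy":0,"dz":-60,"turn":0,"fingers":85},{"dx":0,"dy":0,"dz":-60,"turn":0,"fingers":85},{"dx":0,"dy":0,"dz":0,"turn":0,"fingers":85}]'

```text
time: 15.95
position: [0.5094, -0.3038, 0.3164]
orientation: [-0.116, 3.133, -0.008]
wrist_force: [0.5, -0.4, -0.6]
gripper_width: 0.993
grip_force: 0.0
```

```bash
python3 look.py pics/p5.png
python3 - <<'E'
from h import *
d=vision.get_image("scene"); cv2.imwrite("pics/end.png",d["img"][...,::-1])
P=pts(d); m=(P[...,2]>.12)&(P[...,2]<.15)&(P[...,0]>.585)&(P[...,0]<.74)&(abs(P[...,1]+.29)<.04); q=P[m]
print(np.polyfit(q[:,0],q[:,1],1),np.polyfit(q[:,0],q[:,2],1),q.max(0))
E
```

```text
15.95 [ 0.5094 -0.3038  0.3164] [ 0.5 -0.4 -0.6] 0.0
ball 84 [ 0.6197 -0.0412  0.1093]
flat 95 [0.6944 0.0725 0.108 ]
[ 0.07351374 -0.34065926] [-0.01924562  0.14286634] [ 0.71191499 -0.28555837  0.1345042 ]
```

View pics/end.png

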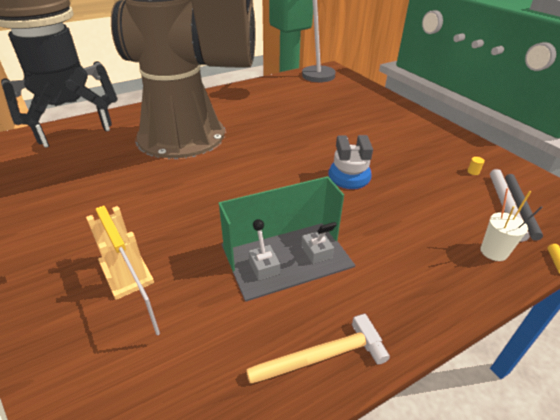

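The rod lies on its rest as at the start, from (103,210) to (157,332). The ball lever at (258,225) leans towards the guard, the flat one is unmoved, and the gripper is clear.

```bash
python3 -c "
from station import env
print(env.finish_job())"
```

```text
the job is handed in; nothing more can be done
None
```

The ball-headed lever is pulled over to its stop, the flat-headed lever hasn't moved, and the rod is back on its rest and released; I handed the job in at about 16 s, and no verdict came back.

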